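# Lay out the bedside care tray

### The arm

A 7-joint arm with a two-finger parallel gripper is mounted at the origin on the work surface. World frame = base frame: x ahead of the robot, y to its left, z up, the work surface at z = 0. Lengths are in m, angles in rad, forces in N, time in s.
With the tool pointing down it reaches from about 0.4 to 0.85 m from the base axis. Payload 10.4 kg.
Tool frame: the origin (TCP) lies midway between the tips of the shut fingers; the grasp point (between the pads) lies 19 mm behind it; z points along the fingers, y is the line along which they close (so a half turn about z gives the same grasp; the last joint's range is limited). The gripper opens to 85 mm and grips with 20 to 120 N. Pads are 22 mm wide; open, the fingers measure 114 mm over their backs; the gripper's body (76 mm by 85 mm) begins 54 mm behind the grasp point. The pads swing forward as they close: fully open they stand 13 mm farther back than shut.
Start: joints at [1.325, 0.332, -0.065, 1.46, 0.022, 1.35, -0.088], TCP at [0.138, -0.61, 0.231] pointing down, gripper open.
Joint ranges: [-2.6, 2.6], [-0.5, 2.12], [-1.47, 1.34], [0.16, 2.42], [-1.27, 4.41], [0.06, 2.06], [-2.6, 2.6]. Speed limits (rad/s): [2.22, 2.22, 2.79, 2.79, 3.14, 3.14, 3.14].

### API

Orientations are given as a unit quaternion [x, y, z, w].
In Python, from workcell import get_obs, camera, camera_params, hand_in gives the robot as it stands.
- The arm moves only by the tool carry_out, never from a script. Its argument "commands" is a list that holds one entry, the list of rows, each a list of 6 numbers: the shift along the tool's x, y, z in units of 40 mm (1.0 is 40 mm), then the turn, a rotation vector about the tool's x, y, z in units of 6 degrees (1.0 is 6 degrees). In form: [[[x, y, z, ax, ay, az], ...]]. A call has 1 to 20 rows; each row shifts and turns the commanded pose from where the row before left it, along the tool's axes as they then stand; what a row does not reach is not made up. A row lasts 1/12 s, in which the tool goes at most 41.7 mm and 7.16 degrees, less where a joint would pass 70% of its speed; a pose out of reach is approached as far as the arm can. A call is refused whole if a number of a shift passes 1 or a number of a turn 1, either way. A call with a gripper value outside its range is refused whole. "hand" is the closure, from -1 (fully open) to 1 (shut), set as the call begins (left out, the last holds). The fingers move at their own pace and stop on an object; "force" is the grip in N (left out, the last holds). Time passes only in rows, so rows that do not move let the fingers close. It gives the time, the measured TCP pose, the force, the opening and the grip force at its end, in the units of the state.
- get_obs(): the state, without advancing time (a new reading comes with each control period).
- camera(name): name is "side" or "top"; returns the picture (420x560x3 uint8, red, green, blue); there is no depth.
- camera_params(name): a dict with "mtx" (3x3 intrinsics, pixels), "R" (3x3) and "t" (3): a world point X has camera coordinates R X + t. Camera axes: x right, y down, z forward; pixel columns grow to the right and rows downward; lengths in m; the calibration is good to about 2 mm. A picture is of the moment at which its call begins. camera_params takes no time and is no camera call.
- hand_in(): hands the job in; it is judged then, once.
The state is a dict: "clock": time; "joint_pos": joint angles; "joint_velocities": joint speeds; "tau": joint torques, N m; "position": TCP position; "ee_rot": TCP orientation; "ft_force": force on the tool from outside, world axes, zero at the start; "torque": the same for the moment, N m; "grip_width": opening from 0.0 (shut) to 1.0 (fully open); "grasp_force": force on a finger pad.
Only numpy, scipy, OpenCV 4.12 (cv2) and the standard library are available. Lean on these libraries where they do the work, as an engineer would, in place of code of your own. Each camera call takes 0.05 s, during which the arm holds its last target. There are 200 camera calls.

### The job

Lay out the bedside tray for the night: stand the small bowl on the middle one of the tray's three round pads, stand the dropper bottle upright on the outer pad on the side where the mug is, and lay the ear thermometer flat on the outer pad on the other side, pointing front to back of the tray, each centred on its pad. Lay the nail file lengthwise along the middle of the pill organizer's top. Leave the organizer where it is and do not knock the mug over or push it away.

Things in the scene. Friction and masses are not known exactly. Their poses are not given: they have to be found in the camera images.
- file_center (a point): nail file lying flat: white plastic handle (92 long, 16 wide, 10 thick) with a narrow steel blade (50 long, 13 wide, 4 thick) at its +x end; 140 mm long in all along its x axis, flat underneath, about 35 g. The point is the middle of the length, 5 mm above the underside; the handle still covers it (from -70 to +22 mm), so it can be gripped there across y (16 mm wide), near the balance point.
- bowl_center (a point): small white ceramic bowl, round, open upward, 62 mm across at the rim, nearly straight sides (58 mm across at 10 mm height), 36 mm high, wall 4 mm, about 110 g. The point is on its axis 18 mm above the underside; z up.
- bottle_center (a point): closed amber glass dropper bottle standing upright: glass body 34 mm across and straight up to 60 mm height, black cap 25 mm across from 65 to 77 mm, small rubber bulb on top; 88 mm high, about 90 g. The point is on its axis 44 mm above the underside; z up.
- thermometer_center (a point): white plastic ear thermometer lying flat: a rounded handle with a small black display, 34 mm wide (y) and 30 mm high, a slightly wider head (38 mm wide, 33 high, from 9 to 35 mm in +x) and a grey conical probe at the +x end; 119 mm long along x (-60 to +59), about 85 g. The point is 15 mm above the underside, mid-width.
- organizer: narrow pink pill organizer with seven closed hinged lids, standing on the back part of the tray: 160 mm long along its y axis, 38 mm wide in x, flat top 26 mm above its underside, about 140 g, loose. Origin at the centre of the underside, z up.
- tray: white moulded tray, fixed: 230 mm front to back (its x axis, +x is the back, away from the robot), 300 mm wide (its y axis, +y is its left seen from the robot), floor 4 mm thick, rim 10 mm high and 4 mm thick. Origin at the centre of its underside. A small metal tin also stands at the tray's back left corner.
- pad_left: flat grey round pad, 64 mm across and 2 mm thick, fixed to the tray floor: the left one (tray +y) of the row of three in front of the organizer, about 95 mm apart. Origin at the centre of its underside, 4 mm above the table; its top is 6 mm above the table.
- pad_middle: the same pad, the middle one of the row.
- pad_right: the same pad, the right one (tray -y) of the row.
- mug: blue ceramic mug with a handle, 80 mm across, 92 mm high, loose, standing on the table well to the left or the right of the tray, towards the back. Origin at the centre of its underside.

How it is judged:
At the end, for the whole second after the job is handed in: Bowl within 14 mm of the middle pad's centre; bottle (mug side) and thermometer (other side) within 15 mm of theirs, thermometer within 0.3 rad of front-to-back; file flat on the organizer within 0.22 rad, 13 mm across, 25 mm along; organizer moved under 20 mm; all released, at rest (horizontal distance between bowl_center and pad_middle below 0.014 m and angle between each of bowl_center, bottle_center's own z axis and vertical below 0.12 rad and height (world z) of bowl_center between 0.018 and 0.03 m and ((y of mug in the frame of tray above 0 m and horizontal distance between bottle_center and pad_left below 0.015 m and horizontal distance between thermometer_center and pad_right below 0.015 m) or (y of mug in the frame of tray below 0 m and horizontal distance between bottle_center and pad_right below 0.015 m and horizontal distance between thermometer_center and pad_left below 0.015 m)) and height (world z) of bottle_center between 0.044 and 0.056 m and angle between thermometer_center's own z axis and vertical below 0.2 rad and height (world z) of thermometer_center between 0.014 and 0.028 m and angle between the x axis of thermometer_center and the x axis of tray, either way round below 0.3 rad and x of file_center in the frame of organizer between -0.013 and 0.013 m and y of file_center in the frame of organizer between -0.025 and 0.025 m and z of file_center in the frame of organizer between 0.027 and 0.036 m and angle between the x axis of file_center and the y axis of organizer, either way round below 0.22 rad and angle between file_center's own z axis and vertical below 0.15 rad and distance of organizer from where it was at the start of the episode below 0.02 m and angle between organizer's own z axis and vertical below 0.1 rad and linear speed of each of file, bowl, bottle, thermometer, organizer below 0.02 m/s); the robot touches nothing.
It fails at once if the mug is pushed more than 30 mm or knocked over (distance of mug from where it was at the start of the episode above 0.03 m or angle between mug's own z axis and vertical above 0.5 rad).
It fails at once if the pill organizer is pushed more than 30 mm or tipped (distance of organizer from where it was at the start of the episode above 0.03 m or angle between organizer's own z axis and vertical above 0.5 rad).
It also fails if it takes over 102 s, if anything falls off the work surface, if the arm or the gripper's body presses on something with over 40 N, if the wrist force passes 120 N, or if a joint passes its speed limit or range.

## Working session

There is one attempt and no reset: what is moved stays moved. The work goes in short steps, Python scripts to look and compute and a tool call to move; the robot and the scene stay as the last step left them, time stands still between calls to the robot, and variables do not carry over. Pictures are saved under pics/ and viewed, at most 14 in all, crops included, and the job is handed in when it is done.

Besides the shell and the picture viewer there is one more tool, called after "Call:" by a JSON object that holds its "api" and its "payload", one argument or row to a line. carry_out: Moves the arm, as the interface text tells. Its arguments: {"type":"object","properties":{"commands":{"type":"array"},"hand":{"type":"number"},"force":{"type":"number"}},"required":["commands"]}

```bash
ls; mkdir -p pics
python3 - <<'E'
from workcell import *
import cv2
for n in ("top","side"):
    cv2.imwrite(f"pics/{n}0.png",cv2.resize(camera(n)[:,:,::-1],(800,600),interpolation=cv2.INTER_CUBIC))
    p=camera_params(n);print(p)
o=get_obs();print(o)
E
```

```text
pics
{'mtx': array([[401.65414632,   0.        , 282.74925985],
       [  0.        , 401.65414632, 209.57794699],
       [  0.        ,   0.        ,   1.        ]]), 'R': array([[-0.01435117, -0.99985965, -0.00864398],
       [-0.99426596,  0.01518599, -0.10585167],
       [ 0.10596808,  0.00707532, -0.99434436]]), 't': array([-0.00182724,  0.55079428,  0.80006792])}
{'mtx': array([[411.35007309,   0.        , 283.01689747],
       [  0.        , 411.35007309, 210.97123883],
       [  0.        ,   0.        ,   1.        ]]), 'R': array([[-0.93683143, -0.34944088, -0.01542572],
       [-0.19522895,  0.55897247, -0.80587557],
       [ 0.29022842, -0.75195801, -0.59188395]]), 't': array([0.51677191, 0.14322413, 0.93095611])}
{'clock': 0.1, 'joint_pos': array([ 1.32533838,  0.3327873 , -0.06470559,  1.46086978,  0.0215874 ,
        1.34989901, -0.08851235]), 'joint_velocities': array([-0.00056166, -0.00149952, -0.00146692, -0.00072382, -0.00036153,
        0.00120304, -0.0012245 ]), 'tau': array([ 1.40765180e-03, -6.26750565e+01,  4.88278968e-02, -3.92434072e+01,
        1.61591830e-02,  6.93721318e-03,  7.45608963e-05]), 'position': array([ 0.13806464, -0.60920956,  0.2306029 ]), 'ee_rot': array([ 9.93797477e-01,  1.11203293e-01, -9.24766179e-05, -6.27514069e-04]), 'ft_force': array([ 0.147599  , -0.40501543, -0.09703025]), 'torque': array([-0.09157266, -0.02951384,  0.05255863]), 'grasp_force': 0.0, 'grip_width': 1.000332724430691}
```

View pics/top0.png

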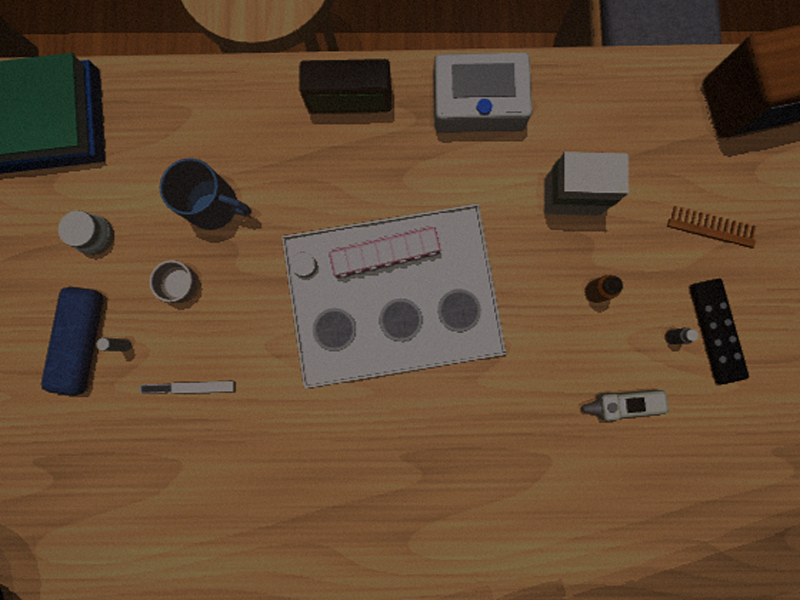

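View pics/side0.png

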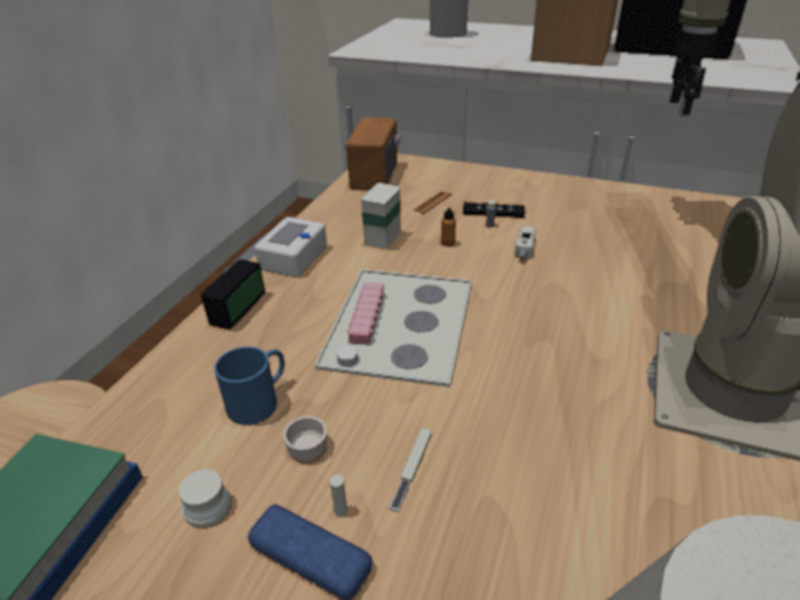

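The top view shows the mug on the left (190,190), so the bottle goes on the left pad and the thermometer on the right. In the 800-px view the file is at (188,387), bowl (172,282), bottle (605,289) and thermometer (625,405). I'll take enlarged crops next.

```bash
cat > h.py <<'E'
from workcell import *
import cv2, numpy as np
from scipy.spatial.transform import Rotation as Ro
def ray(n,uv,z):
    p=camera_params(n); K,R,t=p["mtx"],p["R"],p["t"]
    d=R.T@np.linalg.inv(K)@np.array([uv[0],uv[1],1.]); c=-R.T@t
    return c+d*(z-c[2])/d[2]
def crop(n,x0,y0,w,h,s,name):
    im=camera(n)[:,:,::-1][y0:y0+h,x0:x0+w].astype(float)
    im=np.clip(im*1.5,0,255).astype(np.uint8)
    im=cv2.resize(im,(w*s,h*s),interpolation=cv2.INTER_CUBIC)
    for i in range(0,w,10):
        cv2.line(im,(i*s,0),(i*s,8 if i%50 else 18),(0,255,0),1)
        if i%50==0: cv2.putText(im,str(x0+i),(i*s+2,28),0,.4,(0,255,0),1)
    for i in range(0,h,10):
        cv2.line(im,(0,i*s),(8 if i%50 else 18,i*s),(0,255,0),1)
        if i%50==0: cv2.putText(im,str(y0+i),(10,i*s+14),0,.4,(0,255,0),1)
    cv2.imwrite("pics/"+name,im)
def goto(x,y,z,yaw=None):
    """print tool-frame rows total to reach world xyz with tool x axis at yaw (tool down)"""
    o=get_obs(); R=Ro.from_quat(o["ee_rot"]); p=o["position"]
    sh=R.inv().apply(np.array([x,y,z])-p)/.04
    print("shift units",np.round(sh,2),"pos",np.round(p,4))
    if yaw is not None:
        T=Ro.from_matrix(np.array([[np.cos(yaw),np.sin(yaw),0],[np.sin(yaw),-np.cos(yaw),0],[0,0,-1]]))
        print("rot units",np.round((R.inv()*T).as_rotvec(degrees=True)/6,2))
E
python3 - <<'E'
from h import *
crop("top",95,170,100,110,5,"cl.png")
crop("top",190,135,170,145,4,"ct.png")
crop("top",400,180,80,120,5,"cr.png")
E
```

```text
(no output)
```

View pics/cl.png

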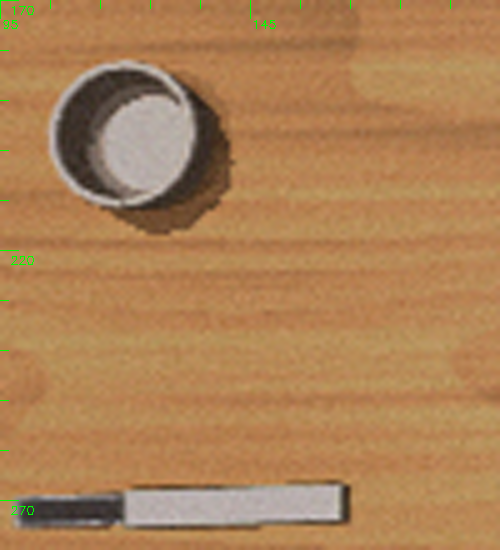

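View pics/ct.png

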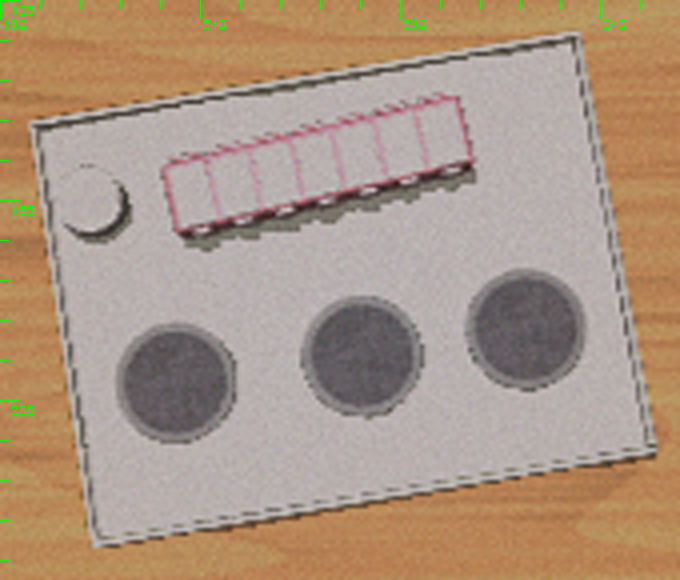

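View pics/cr.png

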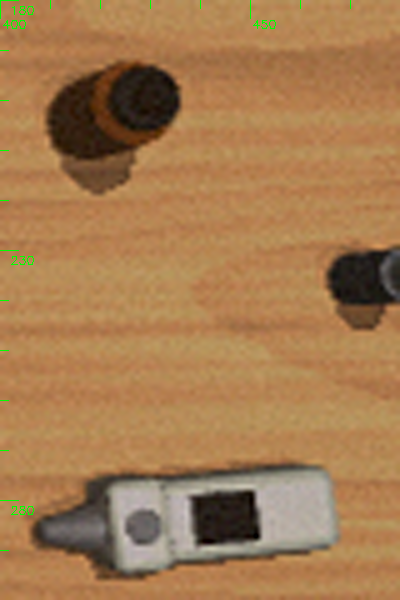

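Run:
```python
from h import *
L=lambda a,b:(95+a/5,170+b/5); T=lambda a,b:(190+a/4,135+b/4); R=lambda a,b:(400+a/5,180+b/5)
P={}
P['bowl']=ray("top",L(124,134),.036)
P['f_tail']=ray("top",L(344,503),.010);P['f_hl']=ray("top",L(125,508.5),.010);P['f_tip']=ray("top",L(15,511),.004)
P['padL']=ray("top",T(177,382),.006);P['padM']=ray("top",T(362,356),.006);P['padR']=ray("top",T(526,328),.006)
for i,c in enumerate([(163,162),(459,97),(472,163),(181,234)]):P['o%d'%i]=ray("top",T(*c),.030)
P['org']=sum(P['o%d'%i] for i in range(4))/4
P['botcap']=ray("top",R(144,97),.077);P['botbase']=ray("top",R(90,115),0.0)
P['t_tail']=ray("top",R(338,508),.02);P['t_tip']=ray("top",R(35,530),.017);P['t_head']=ray("top",R(110,525),.033)
P['tin']=ray("top",T(92,200),.02); P['mugrim']=ray("top",(190*.7,186*.7),.092); P['mughandle']=ray("top",(250*.7,210*.7),.05)
for i,c in enumerate([(32,122),(580,33),(656,452),(97,546)]):P['tray%d'%i]=ray("top",T(*c),.010)
for k,v in P.items():print(k,np.round(v,4))
yaw=lambda a,b:np.degrees(np.arctan2(*(P[b]-P[a])[1::-1]))
print("file",yaw('f_tail','f_tip'),np.linalg.norm(P['f_tail']-P['f_tip']),(P['f_tail']+P['f_tip'])/2)
print("thermo",yaw('t_tail','t_tip'),np.linalg.norm(P['t_tail']-P['t_tip']),(P['t_tail']+P['t_tip'])/2)
print("org y",yaw('o1','o0'),yaw('o2','o3'),"pads",yaw('padR','padL'),"tray",yaw('tray1','tray0'),yaw('tray2','tray3'))
```

```text
bowl [0.5816 0.3256 0.036 ]
f_tail [0.4286 0.2399 0.01  ]
f_hl [0.4276 0.3315 0.01  ]
f_tip [0.427  0.3803 0.004 ]
padL [0.5103 0.0933 0.006 ]
padM [ 0.5226 -0.0046  0.006 ]
padR [ 0.5361 -0.0916  0.006 ]
o0 [0.6237 0.0973 0.03  ]
o1 [ 0.6557 -0.0575  0.03  ]
o2 [ 0.6206 -0.0635  0.03  ]
o3 [0.5857 0.088  0.03  ]
org [0.6214 0.0161 0.03  ]
botcap [ 0.5612 -0.2945  0.077 ]
botbase [ 0.5635 -0.2988  0.    ]
t_tail [ 0.3981 -0.385   0.02  ]
t_tip [ 0.3907 -0.2621  0.017 ]
t_head [ 0.3937 -0.2876  0.033 ]
tin [0.6059 0.1361 0.02  ]
mugrim [0.7045 0.2801 0.092 ]
mughandle [0.681 0.209 0.05 ]
tray0 [0.6505 0.1703 0.01  ]
tray1 [ 0.6943 -0.1241  0.01  ]
tray2 [ 0.4698 -0.1575  0.01  ]
tray3 [0.4253 0.1346 0.01  ]
file 90.66759897973958 0.140513468437306 [0.42781928 0.31010491 0.007     ]
thermo 93.45663066422406 0.12312689394439888 [ 0.39442911 -0.32355577  0.0185    ]
org y 101.67250534658113 102.97863859684945 pads 97.95571528680149 tray 98.47254886060348 98.66050027862772
```

```bash
cat >> h.py <<'E'
def plan(N,x,y,z,yawdeg):
    """constant row repeated N times that ends at the pose"""
    o=get_obs(); R=Ro.from_quat(o["ee_rot"]); p=o["position"]; a=np.radians(yawdeg)
    T=Ro.from_matrix(np.array([[np.cos(a),np.sin(a),0],[np.sin(a),-np.cos(a),0],[0,0,-1]]))
    w=(R.inv()*T).as_rotvec()/N
    M=sum((R*Ro.from_rotvec(w*k)).as_matrix() for k in range(N))
    s=np.linalg.solve(M,np.array([x,y,z])-p)
    X=R.apply([1,0,0])
    print(N,"x",np.round(s/.04,3).tolist(),np.round(np.degrees(w)/6,3).tolist(),"| pos",np.round(p,4),"yaw",round(np.degrees(np.arctan2(X[1],X[0])),1),"F",np.round(o["ft_force"],1),"grip",round(float(o["grip_width"]),3),round(float(o["grasp_force"]),1),"t",round(o["clock"],2),"max",np.abs(np.r_[s/.04,np.degrees(w)/6]).max().round(2))
E
python3 -c "
from h import *
plan(16,.395,-.3295,.12,93.5)"
```

```text
16 x [0.645, 0.036, 0.173] [-0.0, -0.0, -0.841] | pos [ 0.1381 -0.6094  0.2309] yaw 12.8 F [0.2 0.2 0.7] grip 1.001 0.0 t 0.25 max 0.84
```

Call:
{"api": "carry_out", "payload": {
  "commands": [
    [[0.645, 0.036, 0.173, 0, 0, -0.841], [0.645, 0.036, 0.173, 0, 0, -0.841], [0.645, 0.036, 0.173, 0, 0, -0.841], [0.645, 0.036, 0.173, 0, 0, -0.841], [0.645, 0.036, 0.173, 0, 0, -0.841], [0.645, 0.036, 0.173, 0, 0, -0.841], [0.645, 0.036, 0.173, 0, 0, -0.841], [0.645, 0.036, 0.173, 0, 0, -0.841], [0.645, 0.036, 0.173, 0, 0, -0.841], [0.645, 0.036, 0.173, 0, 0, -0.841], [0.645, 0.036, 0.173, 0, 0, -0.841], [0.645, 0.036, 0.173, 0, 0, -0.841], [0.645, 0.036, 0.173, 0, 0, -0.841], [0.645, 0.036, 0.173, 0, 0, -0.841], [0.645, 0.036, 0.173, 0, 0, -0.841], [0.645, 0.036, 0.173, 0, 0, -0.841], [0, 0, 0, 0, 0, 0], [0, 0, 0, 0, 0, 0]]
  ],
  "hand": -1,
  "force": 30
}}

```text
clock: 1.75
position: [0.3955, -0.3285, 0.1205]
ee_rot: [0.685, 0.729, -0.0, -0.0]
ft_force: [0.5, -1.2, -0.5]
grip_width: 0.995
grasp_force: 0.0
```

```bash
python3 -c "
from h import *
plan(5,.395,-.3295,.008,93.5)
crop('top',380,160,150,140,4,'t1.png')"
```

```text
5 x [-0.005, -0.003, 0.562] [-0.001, -0.0, 0.003] | pos [ 0.3955 -0.3285  0.1205] yaw 93.6 F [ 0.5 -1.2 -0.5] grip 0.995 0.0 t 1.75 max 0.56
```

View pics/t1.png

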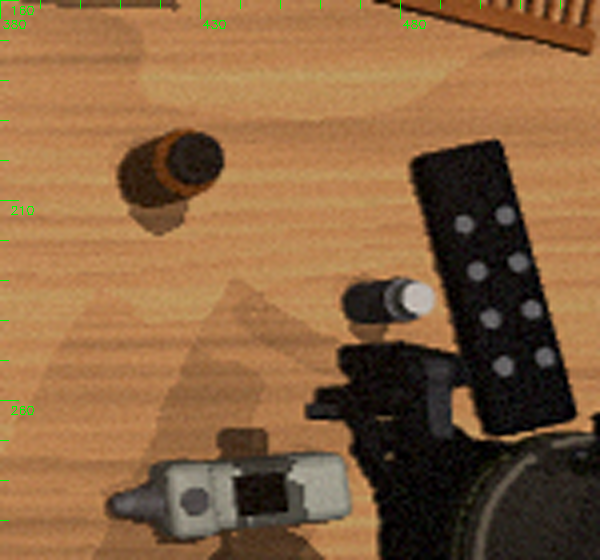

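The gripper stands over the thermometer, with the small vial at (466,235) clear of it. Descending.

Call:
{"api": "carry_out", "payload": {
  "commands": [
    [[0, 0, 0.56, 0, 0, 0], [0, 0, 0.56, 0, 0, 0], [0, 0, 0.56, 0, 0, 0], [0, 0, 0.56, 0, 0, 0], [0, 0, 0.56, 0, 0, 0], [0, 0, 0, 0, 0, 0], [0, 0, 0, 0, 0, 0]]
  ]
}}

```text
clock: 2.38
position: [0.3947, -0.3302, 0.0083]
ee_rot: [0.686, 0.728, -0.0, -0.001]
ft_force: [1.3, 0.5, 1.1]
grip_width: 0.999
grasp_force: 0.0
```

Call:
{"api": "carry_out", "payload": {
  "commands": [
    [[0, 0, 0, 0, 0, 0], [0, 0, 0, 0, 0, 0], [0, 0, 0, 0, 0, 0], [0, 0, 0, 0, 0, 0], [0, 0, 0, 0, 0, 0], [0, 0, 0, 0, 0, 0], [0, 0, 0, 0, 0, 0], [0, 0, 0, 0, 0, 0]]
  ],
  "hand": 1,
  "force": 30
}}

```text
clock: 3.05
position: [0.3958, -0.3302, 0.0096]
ee_rot: [0.685, 0.728, -0.0, 0.001]
ft_force: [-1.1, 1.0, 7.7]
grip_width: 0.388
grasp_force: 30.2
```

```bash
python3 -c "
from h import *
plan(5,.395,-.3295,.12,93.5)"
```

```text
5 x [0.003, -0.004, -0.552] [0.002, 0.003, -0.0] | pos [ 0.3958 -0.3302  0.0096] yaw 93.5 F [-1.1  1.   7.7] grip 0.388 30.2 t 3.05 max 0.55
```

Call:
{"api": "carry_out", "payload": {
  "commands": [
    [[0, 0, -0.55, 0, 0, 0], [0, 0, -0.55, 0, 0, 0], [0, 0, -0.55, 0, 0, 0], [0, 0, -0.55, 0, 0, 0], [0, 0, -0.55, 0, 0, 0], [0, 0, -0.3, 0, 0, 0], [0, 0, 0, 0, 0, 0]]
  ]
}}

```text
clock: 3.63
position: [0.3966, -0.3306, 0.1333]
ee_rot: [0.685, 0.728, -0.0, 0.002]
ft_force: [0.1, -0.0, -0.7]
grip_width: 0.392
grasp_force: 30.5
```

```bash
python3 -c "
from h import *
plan(17,.5297,-.0926,.12,8.5)"
```

```text
17 x [0.437, -0.056, 0.019] [0.003, 0.0, 0.833] | pos [ 0.3966 -0.3306  0.1333] yaw 93.5 F [ 0.1 -0.  -0.7] grip 0.392 30.5 t 3.63 max 0.83
```

Call:
{"api": "carry_out", "payload": {
  "commands": [
    [[0.437, -0.056, 0.019, 0.003, 0, 0.833], [0.437, -0.056, 0.019, 0.003, 0, 0.833], [0.437, -0.056, 0.019, 0.003, 0, 0.833], [0.437, -0.056, 0.019, 0.003, 0, 0.833], [0.437, -0.056, 0.019, 0.003, 0, 0.833], [0.437, -0.056, 0.019, 0.003, 0, 0.833], [0.437, -0.056, 0.019, 0.003, 0, 0.833], [0.437, -0.056, 0.019, 0.003, 0, 0.833], [0.437, -0.056, 0.019, 0.003, 0, 0.833], [0.437, -0.056, 0.019, 0.003, 0, 0.833], [0.437, -0.056, 0.019, 0.003, 0, 0.833], [0.437, -0.056, 0.019, 0.003, 0, 0.833], [0.437, -0.056, 0.019, 0.003, 0, 0.833], [0.437, -0.056, 0.019, 0.003, 0, 0.833], [0.437, -0.056, 0.019, 0.003, 0, 0.833], [0.437, -0.056, 0.019, 0.003, 0, 0.833], [0.437, -0.056, 0.019, 0.003, 0, 0.833], [0, 0, 0, 0, 0, 0], [0, 0, 0, 0, 0, 0]]
  ]
}}

```text
clock: 5.22
position: [0.528, -0.0905, 0.1158]
ee_rot: [0.997, 0.076, -0.003, -0.002]
ft_force: [-1.3, -0.8, -0.6]
grip_width: 0.393
grasp_force: 30.4
```

```bash
python3 -c "
from h import *
plan(6,.5297,-.0926,.018,8.5)
crop('top',190,135,170,145,4,'t2.png')"
```

```text
6 x [0.007, 0.011, 0.408] [-0.008, 0.008, 0.005] | pos [ 0.528  -0.0905  0.1158] yaw 8.7 F [-1.3 -0.8 -0.6] grip 0.393 30.4 t 5.22 max 0.41
```

View pics/t2.png

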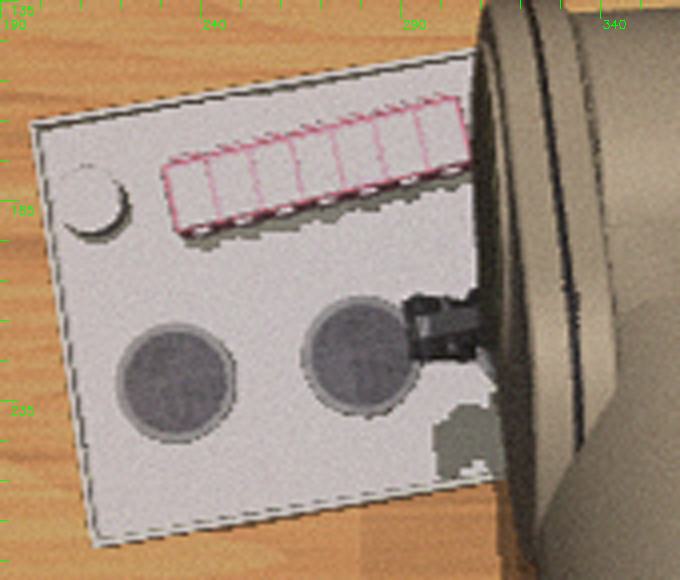

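The arm hides the right pad from above (only the finger shows, at about (300,217)), so I'm lowering by pose.

Call:
{"api": "carry_out", "payload": {
  "commands": [
    [[0.007, 0.011, 0.408, -0.008, 0.008, 0], [0.007, 0.011, 0.408, -0.008, 0.008, 0], [0.007, 0.011, 0.408, -0.008, 0.008, 0], [0.007, 0.011, 0.408, -0.008, 0.008, 0], [0.007, 0.011, 0.408, -0.008, 0.008, 0], [0.007, 0.011, 0.408, -0.008, 0.008, 0], [0, 0, 0, 0, 0, 0], [0, 0, 0, 0, 0, 0]]
  ]
}}

```text
clock: 5.93
position: [0.5292, -0.094, 0.0191]
ee_rot: [0.997, 0.075, -0.0, 0.001]
ft_force: [0.5, -0.1, -0.8]
grip_width: 0.391
grasp_force: 30.2
```

```bash
python3 -c "
from h import *
plan(1,.5297,-.0926,.0165,8.5)"
```

```text
1 x [0.018, -0.031, 0.064] [0.009, 0.001, 0.01] | pos [ 0.5292 -0.094   0.0191] yaw 8.6 F [ 0.5 -0.1 -0.8] grip 0.391 30.2 t 5.93 max 0.06
```

Call:
{"api": "carry_out", "payload": {
  "commands": [
    [[0, -0.03, 0.05, 0, 0, 0], [0, 0, 0.03, 0, 0, 0], [0, 0, 0, 0, 0, 0], [0, 0, 0, 0, 0, 0]]
  ]
}}

```text
clock: 6.27
position: [0.5304, -0.0925, 0.0168]
ee_rot: [0.997, 0.074, 0.001, 0.001]
ft_force: [-0.1, -0.0, -1.6]
grip_width: 0.392
grasp_force: 30.2
```

Call:
{"api": "carry_out", "payload": {
  "commands": [
    [[0, 0, 0, 0, 0, 0], [0, 0, 0, 0, 0, 0], [0, 0, 0, 0, 0, 0], [0, 0, 0, 0, 0, 0], [0, 0, 0, 0, 0, 0], [0, 0, -0.4, 0, 0, 0], [0, 0, -0.6, 0, 0, 0], [0, 0, -0.8, 0, 0, 0], [0, 0, -0.8, 0, 0, 0], [0, 0, -0.8, 0, 0, 0], [0, 0, 0, 0, 0, 0]]
  ],
  "hand": -0.2
}}

```text
clock: 7.18
position: [0.5331, -0.0922, 0.1587]
ee_rot: [0.997, 0.075, 0.005, 0.002]
ft_force: [1.8, -0.8, 0.3]
grip_width: 0.604
grasp_force: 0.0
```

```bash
python3 -c "
from h import *
plan(14,.562,-.2965,.15,62)"
```

```text
14 x [-0.163, 0.345, 0.016] [0.006, -0.005, -0.636] | pos [ 0.5331 -0.0922  0.1587] yaw 8.6 F [ 1.8 -0.8  0.3] grip 0.604 0.0 t 7.18 max 0.64
```

Call:
{"api": "carry_out", "payload": {
  "commands": [
    [[-0.163, 0.345, 0.016, 0.006, -0.005, -0.636], [-0.163, 0.345, 0.016, 0.006, -0.005, -0.636], [-0.163, 0.345, 0.016, 0.006, -0.005, -0.636], [-0.163, 0.345, 0.016, 0.006, -0.005, -0.636], [-0.163, 0.345, 0.016, 0.006, -0.005, -0.636], [-0.163, 0.345, 0.016, 0.006, -0.005, -0.636], [-0.163, 0.345, 0.016, 0.006, -0.005, -0.636], [-0.163, 0.345, 0.016, 0.006, -0.005, -0.636], [-0.163, 0.345, 0.016, 0.006, -0.005, -0.636], [-0.163, 0.345, 0.016, 0.006, -0.005, -0.636], [-0.163, 0.345, 0.016, 0.006, -0.005, -0.636], [-0.163, 0.345, 0.016, 0.006, -0.005, -0.636], [-0.163, 0.345, 0.016, 0.006, -0.005, -0.636], [-0.163, 0.345, 0.016, 0.006, -0.005, -0.636], [0, 0, 0, 0, 0, 0], [0, 0, 0, 0, 0, 0]]
  ],
  "hand": -1
}}

```text
clock: 8.52
position: [0.5587, -0.2965, 0.1422]
ee_rot: [0.858, 0.514, -0.003, -0.003]
ft_force: [-0.8, 0.2, 0.2]
grip_width: 1.001
grasp_force: 0.0
```

```bash
python3 -c "
from h import *
plan(8,.562,-.2965,.028,62)
crop('side',160,100,240,170,3,'s2.png')"
```

```text
8 x [0.005, 0.011, 0.357] [-0.011, 0.003, -0.003] | pos [ 0.5587 -0.2965  0.1422] yaw 61.9 F [-0.8  0.2  0.2] grip 1.001 0.0 t 8.52 max 0.36
```

View pics/s2.png

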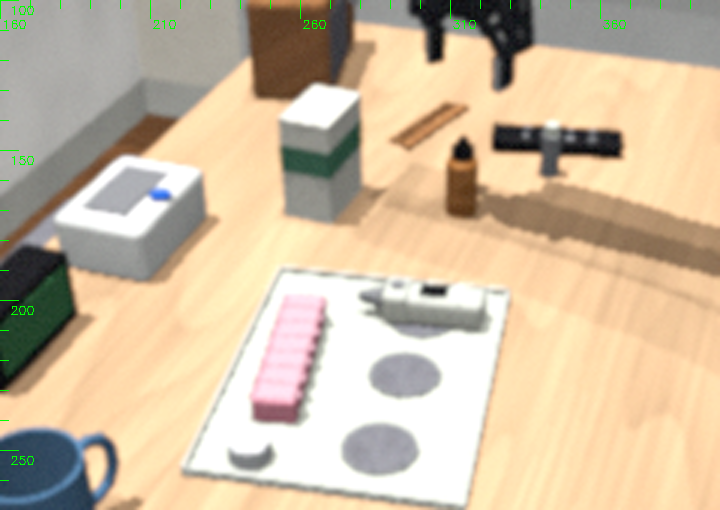

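The thermometer lies on the right pad pointing front to back, around (300,200), and the bottle is under the gripper. Descending.

Call:
{"api": "carry_out", "payload": {
  "commands": [
    [[0.005, 0.011, 0.357, -0.011, 0.003, 0], [0.005, 0.011, 0.357, -0.011, 0.003, 0], [0.005, 0.011, 0.357, -0.011, 0.003, 0], [0.005, 0.011, 0.357, -0.011, 0.003, 0], [0.005, 0.011, 0.357, -0.011, 0.003, 0], [0.005, 0.011, 0.357, -0.011, 0.003, 0], [0.005, 0.011, 0.357, -0.011, 0.003, 0], [0.005, 0.011, 0.357, -0.011, 0.003, 0], [0, 0, 0, 0, 0, 0], [0, 0, 0, 0, 0, 0]]
  ]
}}

```text
clock: 9.4
position: [0.5617, -0.2959, 0.028]
ee_rot: [0.857, 0.515, -0.0, -0.0]
ft_force: [-0.3, -0.4, 0.9]
grip_width: 1.0
grasp_force: 0.0
```

Call:
{"api": "carry_out", "payload": {
  "commands": [
    [[0, 0, 0, 0, 0, 0], [0, 0, 0, 0, 0, 0], [0, 0, 0, 0, 0, 0], [0, 0, 0, 0, 0, 0], [0, 0, 0, 0, 0, 0], [0, 0, 0, 0, 0, 0], [0, 0, 0, 0, 0, 0], [0, 0, 0, 0, 0, 0]]
  ],
  "hand": 1,
  "force": 30
}}

```text
clock: 10.07
position: [0.5624, -0.2966, 0.0293]
ee_rot: [0.857, 0.515, 0.0, 0.001]
ft_force: [-1.4, 0.5, 5.7]
grip_width: 0.386
grasp_force: 30.1
```

```bash
python3 -c "
from h import *
plan(5,.562,-.2965,.16,62)"
```

```text
5 x [-0.001, -0.001, -0.653] [0.003, 0.001, -0.002] | pos [ 0.5624 -0.2966  0.0293] yaw 62.0 F [-1.4  0.5  5.7] grip 0.386 30.1 t 10.07 max 0.65
```

Call:
{"api": "carry_out", "payload": {
  "commands": [
    [[0, 0, -0.65, 0, 0, 0], [0, 0, -0.65, 0, 0, 0], [0, 0, -0.65, 0, 0, 0], [0, 0, -0.65, 0, 0, 0], [0, 0, -0.65, 0, 0, 0], [0, 0, 0, 0, 0, 0], [0, 0, 0, 0, 0, 0]]
  ]
}}

```text
clock: 10.65
position: [0.5627, -0.2966, 0.16]
ee_rot: [0.857, 0.515, 0.001, 0.002]
ft_force: [-0.1, 0.1, -1.0]
grip_width: 0.388
grasp_force: 30.3
```

```bash
python3 -c "
from h import *
plan(17,.5103,.0933,.15,98.5)"
```

```text
17 x [0.558, -0.187, 0.014] [0.002, 0.001, -0.358] | pos [ 0.5627 -0.2966  0.16  ] yaw 62.0 F [-0.1  0.1 -1. ] grip 0.388 30.3 t 10.65 max 0.56
```

Call:
{"api": "carry_out", "payload": {
  "commands": [
    [[0.558, -0.187, 0.014, 0.002, 0, -0.358], [0.558, -0.187, 0.014, 0.002, 0, -0.358], [0.558, -0.187, 0.014, 0.002, 0, -0.358], [0.558, -0.187, 0.014, 0.002, 0, -0.358], [0.558, -0.187, 0.014, 0.002, 0, -0.358], [0.558, -0.187, 0.014, 0.002, 0, -0.358], [0.558, -0.187, 0.014, 0.002, 0, -0.358], [0.558, -0.187, 0.014, 0.002, 0, -0.358], [0.558, -0.187, 0.014, 0.002, 0, -0.358], [0.558, -0.187, 0.014, 0.002, 0, -0.358], [0.558, -0.187, 0.014, 0.002, 0, -0.358], [0.558, -0.187, 0.014, 0.002, 0, -0.358], [0.558, -0.187, 0.014, 0.002, 0, -0.358], [0.558, -0.187, 0.014, 0.002, 0, -0.358], [0.558, -0.187, 0.014, 0.002, 0, -0.358], [0.558, -0.187, 0.014, 0.002, 0, -0.358], [0.558, -0.187, 0.014, 0.002, 0, -0.358], [0, 0, 0, 0, 0, 0], [0, 0, 0, 0, 0, 0]]
  ]
}}

```text
clock: 12.23
position: [0.5086, 0.0956, 0.1494]
ee_rot: [0.651, 0.759, -0.001, -0.001]
ft_force: [0.1, -0.5, -1.6]
grip_width: 0.387
grasp_force: 30.2
```

```bash
python3 -c "
from h import *
plan(8,.5103,.0933,.037,98.5)"
```

```text
8 x [-0.008, 0.005, 0.351] [-0.003, -0.0, 0.004] | pos [0.5086 0.0956 0.1494] yaw 98.7 F [ 0.1 -0.5 -1.6] grip 0.387 30.2 t 12.23 max 0.35
```

Call:
{"api": "carry_out", "payload": {
  "commands": [
    [[-0.008, 0.005, 0.351, -0.003, 0, 0], [-0.008, 0.005, 0.351, -0.003, 0, 0], [-0.008, 0.005, 0.351, -0.003, 0, 0], [-0.008, 0.005, 0.351, -0.003, 0, 0], [-0.008, 0.005, 0.351, -0.003, 0, 0], [-0.008, 0.005, 0.351, -0.003, 0, 0], [-0.008, 0.005, 0.351, -0.003, 0, 0], [-0.008, 0.005, 0.351, -0.003, 0, 0], [0, 0, 0, 0, 0, 0], [0, 0, 0, 0, 0, 0], [0, 0, 0, 0, 0, 0]]
  ]
}}

```text
clock: 13.15
position: [0.5113, 0.0913, 0.0368]
ee_rot: [0.653, 0.757, 0.0, -0.0]
ft_force: [1.1, -0.0, -1.1]
grip_width: 0.384
grasp_force: 31.2
```

```bash
python3 -c "
from h import *
plan(1,.5103,.0933,.035,98.5)
crop('side',230,190,100,90,6,'s3.png')"
```

```text
1 x [0.053, -0.017, 0.045] [-0.004, -0.006, -0.005] | pos [0.5113 0.0913 0.0368] yaw 98.5 F [ 1.1 -0.  -1.1] grip 0.384 31.2 t 13.15 max 0.05
```

View pics/s3.png

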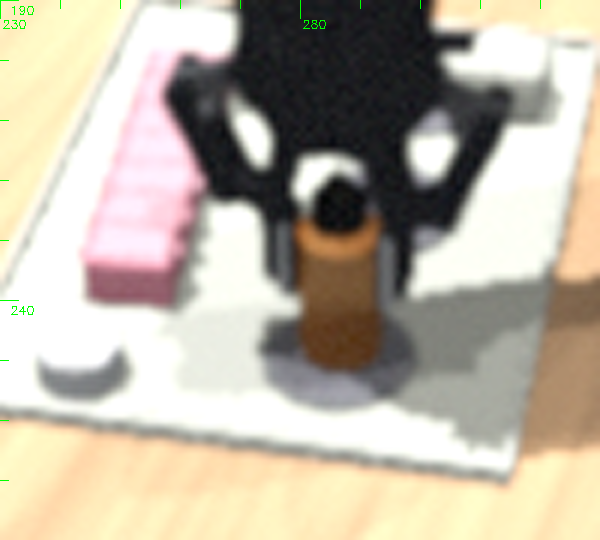

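The bottle hangs just above the left pad. Its base is at about (340,352) in the crop and the pad centre at (337,359). A small +y shift, then lower and release.

Call:
{"api": "carry_out", "payload": {
  "commands": [
    [[0.05, 0, 0, 0, 0, 0], [0, 0, 0.04, 0, 0, 0], [0, 0, 0.02, 0, 0, 0], [0, 0, 0, 0, 0, 0], [0, 0, 0, 0, 0, 0]]
  ]
}}

```text
clock: 13.62
position: [0.5109, 0.0933, 0.0345]
ee_rot: [0.653, 0.757, 0.0, -0.0]
ft_force: [0.6, 0.2, -0.5]
grip_width: 0.387
grasp_force: 31.2
```

Call:
{"api": "carry_out", "payload": {
  "commands": [
    [[0, 0, 0, 0, 0, 0], [0, 0, 0, 0, 0, 0], [0, 0, 0, 0, 0, 0], [0, 0, 0, 0, 0, 0], [0, 0, 0, 0, 0, 0], [0, 0, 0, 0, 0, 0], [0, 0, -0.4, 0, 0, 0], [0, 0, -0.6, 0, 0, 0], [0, 0, -0.8, 0, 0, 0], [0, 0, -0.8, 0, 0, 0], [0, 0, -0.8, 0, 0, 0], [0, 0, 0, 0, 0, 0]]
  ],
  "hand": -0.4
}}

```text
clock: 14.62
position: [0.5137, 0.0944, 0.1764]
ee_rot: [0.653, 0.758, 0.003, 0.003]
ft_force: [1.0, -0.0, 1.1]
grip_width: 0.701
grasp_force: 0.0
```

```bash
python3 -c "
from h import *
plan(12,.5815,.3255,.13,98.5)"
```

```text
12 x [0.455, 0.21, 0.097] [0.006, 0.0, -0.0] | pos [0.5137 0.0944 0.1764] yaw 98.5 F [ 1.  -0.   1.1] grip 0.701 0.0 t 14.62 max 0.46
```

Call:
{"api": "carry_out", "payload": {
  "commands": [
    [[0.455, 0.21, 0.097, 0.006, 0, 0], [0.455, 0.21, 0.097, 0.006, 0, 0], [0.455, 0.21, 0.097, 0.006, 0, 0], [0.455, 0.21, 0.097, 0.006, 0, 0], [0.455, 0.21, 0.097, 0.006, 0, 0], [0.455, 0.21, 0.097, 0.006, 0, 0], [0.455, 0.21, 0.097, 0.006, 0, 0], [0.455, 0.21, 0.097, 0.006, 0, 0], [0.455, 0.21, 0.097, 0.006, 0, 0], [0.455, 0.21, 0.097, 0.006, 0, 0], [0.455, 0.21, 0.097, 0.006, 0, 0], [0.455, 0.21, 0.097, 0.006, 0, 0], [0, 0, 0, 0, 0, 0], [0, 0, 0, 0, 0, 0], [0, 0, 0, 0, 0, 0]]
  ],
  "hand": -1
}}

```text
clock: 15.87
position: [0.5784, 0.3235, 0.1234]
ee_rot: [0.653, 0.757, -0.003, -0.003]
ft_force: [0.2, 0.4, 0.6]
grip_width: 1.0
grasp_force: 0.0
```

```bash
python3 -c "
from h import *
plan(7,.5815,.3255,.012,98.5)
crop('side',130,180,190,170,4,'s4.png')"
```

```text
7 x [0.005, 0.014, 0.398] [-0.011, 0.0, -0.001] | pos [0.5784 0.3235 0.1234] yaw 98.5 F [0.2 0.4 0.6] grip 1.0 0.0 t 15.87 max 0.4
```

View pics/s4.png

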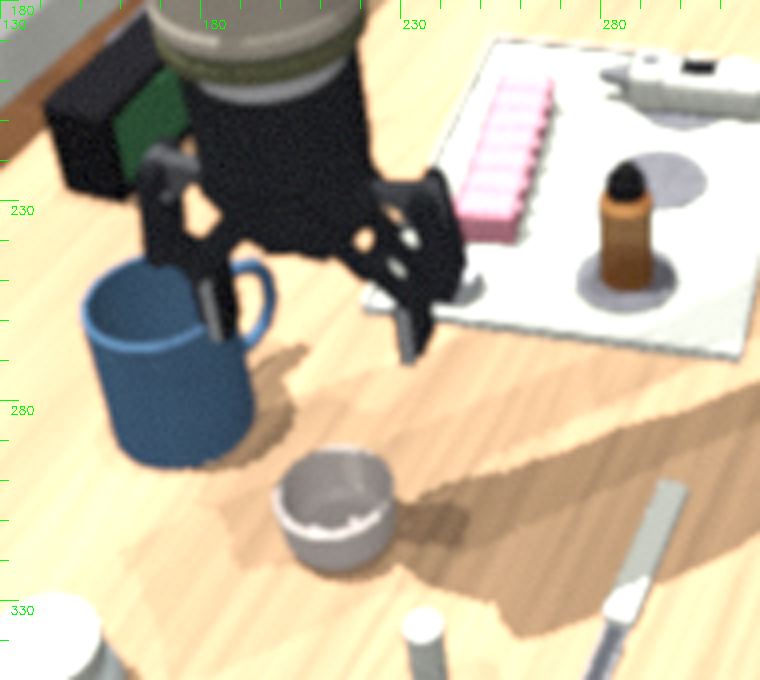

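The bottle stands on the left pad. The gripper is above the bowl, near the mug, so I'll check that clearance from the side view.

```bash
python3 -c "
from h import *
f=lambda a,b:(130+a/4,180+b/4)
print('mug',ray('side',f(183,438),0),ray('side',f(163,308),.092),'bowl',ray('side',f(335,492),.036),'bot',ray('side',f(627,278),.006),'padL',ray('side',f(627,281),.006))"
```

```text
mug [ 6.94036663e-01  2.96715233e-01 -1.11022302e-16] [0.69217912 0.29016099 0.092     ] bowl [0.57729241 0.32932417 0.036     ] bot [0.50569731 0.09683661 0.006     ] padL [0.50476226 0.09940056 0.006     ]
```

Call:
{"api": "carry_out", "payload": {
  "commands": [
    [[0.005, 0.012, 0.425, -0.011, 0, 0], [0.005, 0.012, 0.425, -0.011, 0, 0], [0.005, 0.012, 0.425, -0.011, 0, 0], [0.005, 0.012, 0.425, -0.011, 0, 0], [0.005, 0.012, 0.425, -0.011, 0, 0], [0.005, 0.012, 0.425, -0.011, 0, 0], [0.005, 0.012, 0.425, -0.011, 0, 0], [0, 0, 0, 0, 0, 0], [0, 0, 0, 0, 0, 0]]
  ]
}}

```text
clock: 16.67
position: [0.5809, 0.3247, 0.0045]
ee_rot: [0.653, 0.757, -0.0, -0.0]
ft_force: [1.0, 1.0, 0.1]
grip_width: 0.995
grasp_force: 0.0
```

Call:
{"api": "carry_out", "payload": {
  "commands": [
    [[0, 0, 0, 0, 0, 0], [0, 0, 0, 0, 0, 0], [0, 0, 0, 0, 0, 0], [0, 0, 0, 0, 0, 0], [0, 0, 0, 0, 0, 0], [0, 0, 0, 0, 0, 0]]
  ],
  "hand": 1,
  "force": 30
}}

```text
clock: 17.17
position: [0.5819, 0.3262, 0.0068]
ee_rot: [0.653, 0.757, 0.001, 0.001]
ft_force: [-2.1, -2.4, 8.1]
grip_width: 0.711
grasp_force: 31.3
```

```bash
python3 -c "
from h import *
plan(6,.5815,.3255,.15,98.5)"
```

```text
6 x [-0.003, -0.001, -0.597] [0.004, -0.001, -0.001] | pos [0.5819 0.3262 0.0068] yaw 98.5 F [-2.1 -2.4  8.1] grip 0.711 31.3 t 17.17 max 0.6
```

Call:
{"api": "carry_out", "payload": {
  "commands": [
    [[0, 0, -0.6, 0, 0, 0], [0, 0, -0.6, 0, 0, 0], [0, 0, -0.6, 0, 0, 0], [0, 0, -0.6, 0, 0, 0], [0, 0, -0.6, 0, 0, 0], [0, 0, -0.6, 0, 0, 0], [0, 0, -0.3, 0, 0, 0], [0, 0, 0, 0, 0, 0], [0, 0, 0, 0, 0, 0]]
  ]
}}

```text
clock: 17.92
position: [0.581, 0.3259, 0.1607]
ee_rot: [0.653, 0.757, 0.001, 0.0]
ft_force: [0.2, 0.2, -2.0]
grip_width: 0.709
grasp_force: 33.1
```

```bash
python3 -c "
from h import *
plan(16,.5227,-.004,.16,98.5)"
```

```text
16 x [-0.496, -0.166, 0.001] [0.001, -0.0, -0.0] | pos [0.581  0.3259 0.1607] yaw 98.5 F [ 0.2  0.2 -2. ] grip 0.709 33.1 t 17.92 max 0.5
```

Call:
{"api": "carry_out", "payload": {
  "commands": [
    [[-0.496, -0.166, 0, 0, 0, 0], [-0.496, -0.166, 0, 0, 0, 0], [-0.496, -0.166, 0, 0, 0, 0], [-0.496, -0.166, 0, 0, 0, 0], [-0.496, -0.166, 0, 0, 0, 0], [-0.496, -0.166, 0, 0, 0, 0], [-0.496, -0.166, 0, 0, 0, 0], [-0.496, -0.166, 0, 0, 0, 0], [-0.496, -0.166, 0, 0, 0, 0], [-0.496, -0.166, 0, 0, 0, 0], [-0.496, -0.166, 0, 0, 0, 0], [-0.496, -0.166, 0, 0, 0, 0], [-0.496, -0.166, 0, 0, 0, 0], [-0.496, -0.166, 0, 0, 0, 0], [-0.496, -0.166, 0, 0, 0, 0], [-0.496, -0.166, 0, 0, 0, 0], [0, 0, 0, 0, 0, 0], [0, 0, 0, 0, 0, 0], [0, 0, 0, 0, 0, 0]]
  ]
}}

```text
clock: 19.5
position: [0.522, -0.0033, 0.1595]
ee_rot: [0.653, 0.757, 0.0, -0.001]
ft_force: [-0.6, 0.1, -0.8]
grip_width: 0.707
grasp_force: 33.1
```

```bash
python3 -c "
from h import *
plan(9,.5227,-.004,.016,98.5)"
```

```text
9 x [-0.002, 0.002, 0.399] [-0.001, -0.001, -0.0] | pos [ 0.522  -0.0033  0.1595] yaw 98.5 F [-0.6  0.1 -0.8] grip 0.707 33.1 t 19.5 max 0.4
```

Call:
{"api": "carry_out", "payload": {
  "commands": [
    [[0, 0, 0.4, 0, 0, 0], [0, 0, 0.4, 0, 0, 0], [0, 0, 0.4, 0, 0, 0], [0, 0, 0.4, 0, 0, 0], [0, 0, 0.4, 0, 0, 0], [0, 0, 0.4, 0, 0, 0], [0, 0, 0.4, 0, 0, 0], [0, 0, 0.4, 0, 0, 0], [0, 0, 0.38, 0, 0, 0], [0, 0, 0, 0, 0, 0], [0, 0, 0, 0, 0, 0]]
  ]
}}

```text
clock: 20.42
position: [0.5219, -0.0024, 0.0167]
ee_rot: [0.652, 0.758, 0.0, -0.001]
ft_force: [0.2, -0.5, -1.1]
grip_width: 0.706
grasp_force: 33.1
```

Call:
{"api": "carry_out", "payload": {
  "commands": [
    [[0, 0, 0.05, 0, 0, 0], [0, 0, 0.03, 0, 0, 0], [0, 0, 0, 0, 0, 0], [0, 0, 0, 0, 0, 0]]
  ]
}}

```text
clock: 20.75
position: [0.523, -0.0036, 0.0146]
ee_rot: [0.653, 0.757, 0.0, 0.0]
ft_force: [-0.7, 0.4, -1.6]
grip_width: 0.706
grasp_force: 33.1
```

Call:
{"api": "carry_out", "payload": {
  "commands": [
    [[0, 0, 0.03, 0, 0, 0], [0, 0, 0.02, 0, 0, 0], [0, 0, 0, 0, 0, 0], [0, 0, 0, 0, 0, 0]]
  ]
}}

```text
clock: 21.08
position: [0.523, -0.0038, 0.0128]
ee_rot: [0.653, 0.757, 0.0, 0.0]
ft_force: [-3.0, -0.7, 6.8]
grip_width: 0.708
grasp_force: 33.6
```

Call:
{"api": "carry_out", "payload": {
  "commands": [
    [[0, 0, 0, 0, 0, 0], [0, 0, 0, 0, 0, 0], [0, 0, 0, 0, 0, 0], [0, 0, 0, 0, 0, 0], [0, 0, -0.3, 0, 0, 0], [0, 0, -0.6, 0, 0, 0], [0, 0, -0.8, 0, 0, 0], [0, 0, -0.8, 0, 0, 0], [0, 0, -0.8, 0, 0, 0], [0, 0, -0.4, 0, 0, 0], [0, 0, 0, 0, 0, 0]]
  ],
  "hand": -1
}}

```text
clock: 22.0
position: [0.5247, -0.0032, 0.1649]
ee_rot: [0.653, 0.758, 0.002, 0.003]
ft_force: [0.8, 0.7, -0.7]
grip_width: 1.004
grasp_force: 0.0
```

```bash
python3 -c "
from h import *
plan(18,.428,.310,.12,90.7)"
```

```text
18 x [0.445, -0.098, 0.062] [0.003, 0.001, 0.072] | pos [ 0.5247 -0.0032  0.1649] yaw 98.5 F [ 0.8  0.7 -0.7] grip 1.004 0.0 t 22.0 max 0.45
```

Call:
{"api": "carry_out", "payload": {
  "commands": [
    [[0.445, -0.098, 0.062, 0.003, 0, 0.072], [0.445, -0.098, 0.062, 0.003, 0, 0.072], [0.445, -0.098, 0.062, 0.003, 0, 0.072], [0.445, -0.098, 0.062, 0.003, 0, 0.072], [0.445, -0.098, 0.062, 0.003, 0, 0.072], [0.445, -0.098, 0.062, 0.003, 0, 0.072], [0.445, -0.098, 0.062, 0.003, 0, 0.072], [0.445, -0.098, 0.062, 0.003, 0, 0.072], [0.445, -0.098, 0.062, 0.003, 0, 0.072], [0.445, -0.098, 0.062, 0.003, 0, 0.072], [0.445, -0.098, 0.062, 0.003, 0, 0.072], [0.445, -0.098, 0.062, 0.003, 0, 0.072], [0.445, -0.098, 0.062, 0.003, 0, 0.072], [0.445, -0.098, 0.062, 0.003, 0, 0.072], [0.445, -0.098, 0.062, 0.003, 0, 0.072], [0.445, -0.098, 0.062, 0.003, 0, 0.072], [0.445, -0.098, 0.062, 0.003, 0, 0.072], [0.445, -0.098, 0.062, 0.003, 0, 0.072], [0, 0, 0, 0, 0, 0], [0, 0, 0, 0, 0, 0]]
  ],
  "hand": 0
}}

```text
clock: 23.67
position: [0.4246, 0.3101, 0.1156]
ee_rot: [0.702, 0.712, -0.002, -0.002]
ft_force: [0.2, -0.3, -0.2]
grip_width: 0.502
grasp_force: 0.0
```

```bash
python3 -c "
from h import *
plan(8,.428,.310,.006,90.7)
crop('top',190,135,170,145,4,'t5.png')"
```

```text
8 x [-0.0, 0.012, 0.343] [-0.008, -0.0, 0.003] | pos [0.4246 0.3101 0.1156] yaw 90.8 F [ 0.2 -0.3 -0.2] grip 0.502 0.0 t 23.67 max 0.34
```

View pics/t5.png

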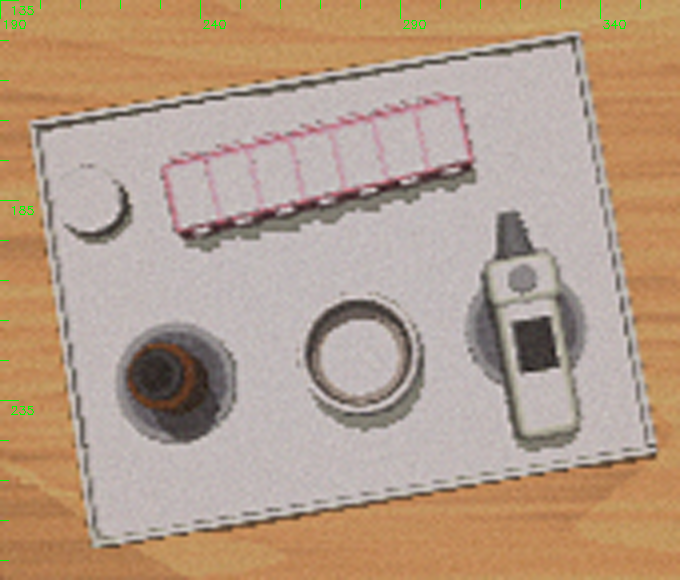

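All three objects sit centred on their pads: bottle (234,230), bowl (280,223), thermometer mid (321,216). The organizer hasn't moved. Now the file.

Call:
{"api": "carry_out", "payload": {
  "commands": [
    [[0, 0.011, 0.35, -0.008, 0, 0], [0, 0.011, 0.35, -0.008, 0, 0], [0, 0.011, 0.35, -0.008, 0, 0], [0, 0.011, 0.35, -0.008, 0, 0], [0, 0.011, 0.35, -0.008, 0, 0], [0, 0.011, 0.35, -0.008, 0, 0], [0, 0.011, 0.35, -0.008, 0, 0], [0, 0.011, 0.35, -0.008, 0, 0], [0, 0, 0, 0, 0, 0], [0, 0, 0, 0, 0, 0], [0, 0, 0, 0, 0, 0]]
  ]
}}

```text
clock: 24.63
position: [0.4288, 0.31, 0.0042]
ee_rot: [0.703, 0.712, 0.001, 0.0]
ft_force: [0.1, 0.2, 0.3]
grip_width: 0.501
grasp_force: 0.0
```

```bash
python3 -c "
from h import *
plan(1,.428,.310,.002,90.7)"
```

```text
1 x [0.001, -0.021, 0.054] [0.016, -0.006, 0.003] | pos [0.4288 0.31   0.0042] yaw 90.7 F [0.1 0.2 0.3] grip 0.501 0.0 t 24.63 max 0.05
```

Call:
{"api": "carry_out", "payload": {
  "commands": [
    [[0, 0, 0.05, 0, 0, 0], [0, 0, 0, 0, 0, 0], [0, 0, 0, 0, 0, 0], [0, 0, 0, 0, 0, 0], [0, 0, 0, 0, 0, 0], [0, 0, 0, 0, 0, 0], [0, 0, 0, 0, 0, 0], [0, 0, 0, 0, 0, 0]]
  ],
  "hand": 1,
  "force": 30
}}

```text
clock: 25.3
position: [0.4291, 0.3097, 0.0023]
ee_rot: [0.703, 0.711, 0.001, 0.001]
ft_force: [-0.4, -1.9, 6.8]
grip_width: 0.177
grasp_force: 31.0
```

Call:
{"api": "carry_out", "payload": {
  "commands": [
    [[0, 0, -0.3, 0, 0, 0], [0, 0, -0.6, 0, 0, 0], [0, 0, -0.6, 0, 0, 0], [0, 0, -0.6, 0, 0, 0], [0, 0, -0.6, 0, 0, 0], [0, 0, -0.6, 0, 0, 0], [0, 0, -0.6, 0, 0, 0], [0, 0, 0, 0, 0, 0], [0, 0, 0, 0, 0, 0]]
  ]
}}

```text
clock: 26.05
position: [0.4289, 0.3098, 0.1592]
ee_rot: [0.703, 0.711, 0.002, 0.001]
ft_force: [0.7, -0.7, -0.2]
grip_width: 0.174
grasp_force: 30.3
```

```bash
python3 -c "
from h import *
plan(19,.6214,.0161,.16,102.5)
crop('side',180,180,200,150,4,'s6.png')"
```

```text
19 x [-0.413, 0.21, -0.001] [0.002, -0.0, -0.104] | pos [0.4289 0.3098 0.1592] yaw 90.7 F [ 0.7 -0.7 -0.2] grip 0.174 30.3 t 26.05 max 0.41
```

View pics/s6.png

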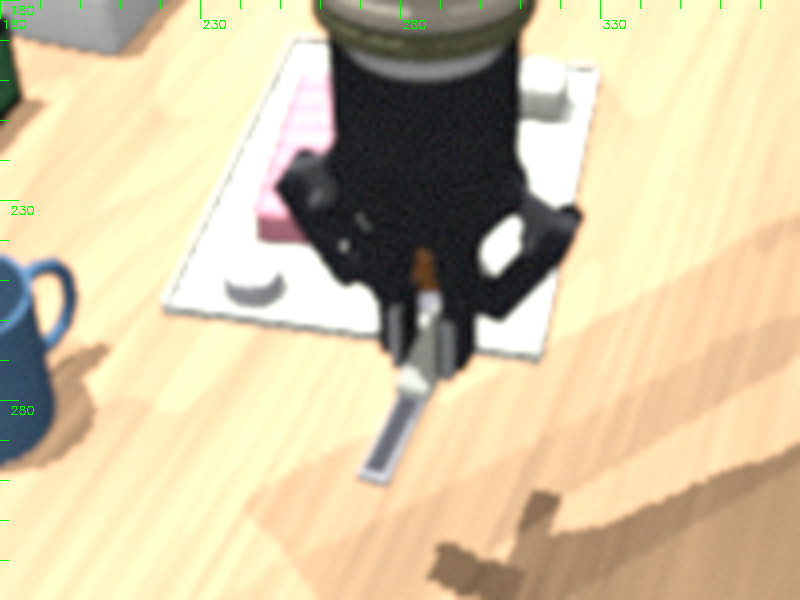

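The file is gripped at mid-length and hangs level. Moving to the organizer.

Call:
{"api": "carry_out", "payload": {
  "commands": [
    [[-0.413, 0.21, 0, 0.002, 0, -0.104], [-0.413, 0.21, 0, 0.002, 0, -0.104], [-0.413, 0.21, 0, 0.002, 0, -0.104], [-0.413, 0.21, 0, 0.002, 0, -0.104], [-0.413, 0.21, 0, 0.002, 0, -0.104], [-0.413, 0.21, 0, 0.002, 0, -0.104], [-0.413, 0.21, 0, 0.002, 0, -0.104], [-0.413, 0.21, 0, 0.002, 0, -0.104], [-0.413, 0.21, 0, 0.002, 0, -0.104], [-0.413, 0.21, 0, 0.002, 0, -0.104], [-0.413, 0.21, 0, 0.002, 0, -0.104], [-0.413, 0.21, 0, 0.002, 0, -0.104], [-0.413, 0.21, 0, 0.002, 0, -0.104], [-0.413, 0.21, 0, 0.002, 0, -0.104], [-0.413, 0.21, 0, 0.002, 0, -0.104], [-0.413, 0.21, 0, 0.002, 0, -0.104], [-0.413, 0.21, 0, 0.002, 0, -0.104], [-0.413, 0.21, 0, 0.002, 0, -0.104], [-0.413, 0.21, 0, 0.002, 0, -0.104], [0, 0, 0, 0, 0, 0]]
  ]
}}

```text
clock: 27.77
position: [0.6221, 0.0114, 0.1555]
ee_rot: [0.627, 0.779, -0.002, -0.002]
ft_force: [-0.9, -0.9, -0.2]
grip_width: 0.18
grasp_force: 30.3
```

```bash
python3 -c "
from h import *
plan(8,.6214,.0161,.037,102.5)"
```

```text
8 x [0.015, 0.002, 0.37] [-0.006, 0.0, -0.003] | pos [0.6221 0.0114 0.1555] yaw 102.3 F [-0.9 -0.9 -0.2] grip 0.18 30.3 t 27.77 max 0.37
```

Call:
{"api": "carry_out", "payload": {
  "commands": [
    [[0.01, 0, 0.37, -0.004, 0, 0], [0.01, 0, 0.37, -0.004, 0, 0], [0.01, 0, 0.37, -0.004, 0, 0], [0.01, 0, 0.37, -0.004, 0, 0], [0.01, 0, 0.37, -0.004, 0, 0], [0.01, 0, 0.37, -0.004, 0, 0], [0.01, 0, 0.37, -0.004, 0, 0], [0.01, 0, 0.35, -0.004, 0, 0], [0, 0, 0, 0, 0, 0], [0, 0, 0, 0, 0, 0], [0, 0, 0, 0, 0, 0]]
  ]
}}

```text
clock: 28.68
position: [0.6209, 0.0189, 0.0406]
ee_rot: [0.626, 0.78, 0.001, 0.0]
ft_force: [0.3, -0.5, 0.1]
grip_width: 0.17
grasp_force: 30.3
```

```bash
python3 -c "
from h import *
plan(1,.6214,.0161,.0325,102.5)
crop('side',220,160,120,110,5,'s7.png')"
```

```text
1 x [-0.071, -0.004, 0.202] [0.015, -0.003, 0.01] | pos [0.6209 0.0189 0.0406] yaw 102.6 F [ 0.3 -0.5  0.1] grip 0.17 30.3 t 28.68 max 0.2
```

View pics/s7.png

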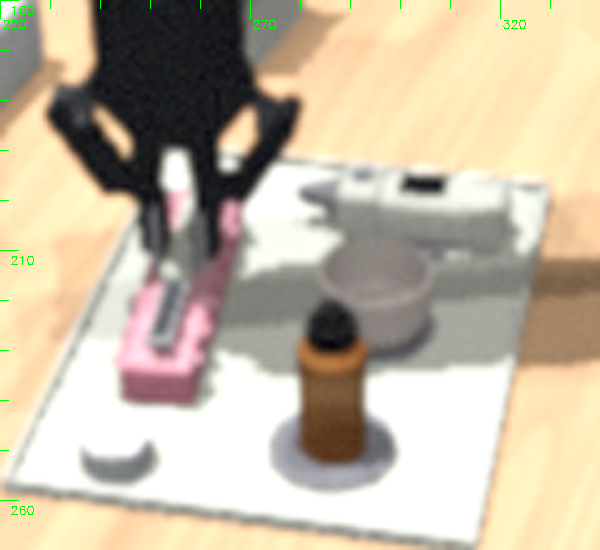

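The file is just above the middle of the organizer, with its blade end at about (255,228). Lowering the last millimetres gently.

Call:
{"api": "carry_out", "payload": {
  "commands": [
    [[-0.07, 0, 0.07, 0, 0, 0], [0, 0, 0.05, 0, 0, 0], [0, 0, 0.04, 0, 0, 0], [0, 0, 0, 0, 0, 0], [0, 0, 0, 0, 0, 0]]
  ]
}}

```text
clock: 29.15
position: [0.621, 0.016, 0.0336]
ee_rot: [0.626, 0.78, 0.0, 0.0]
ft_force: [0.8, -0.7, -0.2]
grip_width: 0.173
grasp_force: 30.3
```

Call:
{"api": "carry_out", "payload": {
  "commands": [
    [[0, 0, 0.03, 0, 0, 0], [0, 0, 0, 0, 0, 0], [0, 0, 0, 0, 0, 0]]
  ]
}}

```text
clock: 29.4
position: [0.6211, 0.016, 0.0324]
ee_rot: [0.626, 0.78, 0.0, 0.0]
ft_force: [-0.4, -0.3, -0.2]
grip_width: 0.175
grasp_force: 30.3
```

Call:
{"api": "carry_out", "payload": {
  "commands": [
    [[0, 0, 0.015, 0, 0, 0], [0, 0, 0, 0, 0, 0], [0, 0, 0, 0, 0, 0]]
  ]
}}

```text
clock: 29.65
position: [0.6211, 0.016, 0.0323]
ee_rot: [0.626, 0.78, 0.0, 0.0]
ft_force: [-3.3, -0.4, 5.6]
grip_width: 0.171
grasp_force: 31.0
```

Call:
{"api": "carry_out", "payload": {
  "commands": [
    [[0, 0, 0, 0, 0, 0], [0, 0, 0, 0, 0, 0], [0, 0, 0, 0, 0, 0], [0, 0, 0, 0, 0, 0], [0, 0, 0, 0, 0, 0], [0, 0, -0.3, 0, 0, 0], [0, 0, -0.6, 0, 0, 0], [0, 0, -0.8, 0, 0, 0], [0, 0, -0.8, 0, 0, 0], [0, 0, -0.8, 0, 0, 0], [0, 0, -0.8, 0, 0, 0], [0, 0, 0, 0, 0, 0]]
  ],
  "hand": 0.1
}}

```text
clock: 30.65
position: [0.6235, 0.017, 0.2036]
ee_rot: [0.625, 0.78, 0.003, 0.004]
ft_force: [0.2, -0.7, 0.5]
grip_width: 0.449
grasp_force: 0.0
```

```bash
python3 -c "
from h import *
plan(14,.50,-.30,.25,62)"
```

```text
14 x [-0.599, -0.16, -0.084] [0.007, -0.001, 0.483] | pos [0.6235 0.017  0.2036] yaw 102.6 F [ 0.2 -0.7  0.5] grip 0.449 0.0 t 30.65 max 0.6
```

Contact (5.6 N) and released. Moving the arm aside for a last look.

Call:
{"api": "carry_out", "payload": {
  "commands": [
    [[-0.599, -0.16, -0.084, 0.007, 0, 0.483], [-0.599, -0.16, -0.084, 0.007, 0, 0.483], [-0.599, -0.16, -0.084, 0.007, 0, 0.483], [-0.599, -0.16, -0.084, 0.007, 0, 0.483], [-0.599, -0.16, -0.084, 0.007, 0, 0.483], [-0.599, -0.16, -0.084, 0.007, 0, 0.483], [-0.599, -0.16, -0.084, 0.007, 0, 0.483], [-0.599, -0.16, -0.084, 0.007, 0, 0.483], [-0.599, -0.16, -0.084, 0.007, 0, 0.483], [-0.599, -0.16, -0.084, 0.007, 0, 0.483], [-0.599, -0.16, -0.084, 0.007, 0, 0.483], [-0.599, -0.16, -0.084, 0.007, 0, 0.483], [-0.599, -0.16, -0.084, 0.007, 0, 0.483], [-0.599, -0.16, -0.084, 0.007, 0, 0.483], [0, 0, 0, 0, 0, 0], [0, 0, 0, 0, 0, 0], [0, 0, 0, 0, 0, 0]]
  ]
}}

```text
clock: 32.07
position: [0.4985, -0.3002, 0.2439]
ee_rot: [0.857, 0.516, -0.003, -0.003]
ft_force: [0.2, 0.9, 0.7]
grip_width: 0.452
grasp_force: 0.0
```

```bash
python3 -c "
from h import *
crop('top',190,135,170,145,4,'t8.png')"
```

```text
(no output)
```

View pics/t8.png

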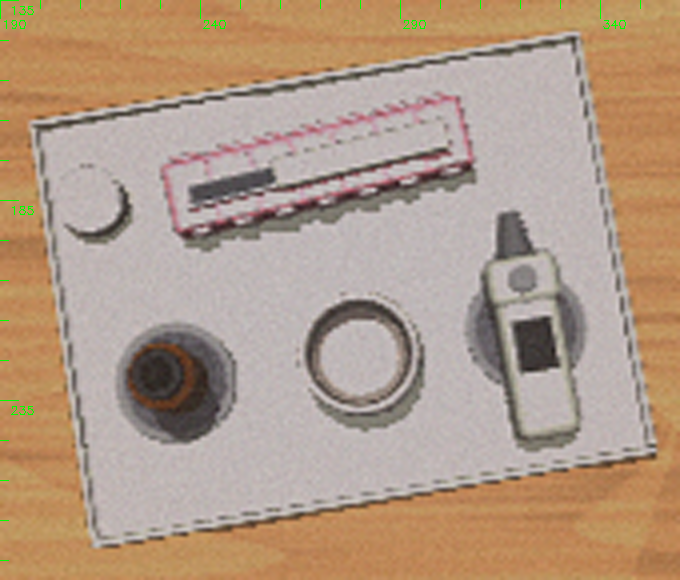

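The file lies centred along the organizer (mid about (269,176)), the organizer is unmoved, and the three objects are on their pads. Handing in.

```bash
python3 -c "
from workcell import hand_in
print(hand_in())"
```

```text
the job is handed in; nothing more can be done
None
```

I handed the job in at about 32 s. In the last picture the bowl, bottle (left, mug side) and thermometer (right, front to back) are centred on their pads, and the file lies along the middle of the unmoved organizer; no verdict was returned.

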